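# Complete a gearmotor kit and carry the open tray to the scale

## Task

Each kit tray must hold one U-bracket, one length of slotted profile and one gearmotor, and this one still lacks one of the three. Lay the missing part (do not drop it) flat in the tray, taking it from the blue mat and leaving the other spares there; then lift the tray by its bar and carry it level, with the parts lying loose in it, to the bench scale and set it down gently in the middle of the pan, square to its edges with the bar pointing at the display, for the check weighing. Leave the tools and the tape where they are.

Things in the scene. Friction and masses are not known exactly. Their poses are not given: they have to be found in the camera images.
- bracket_1_mid (a point): One U-bracket of aluminium sheet, 70 mm long, 44 mm wide over its two upright flanges, 30 mm high, 4 mm thick, open above and at both ends; about 90 g. Point: its middle, 15 mm above what it lies on; x along its length, y across, z up. It lies upright in the kit tray or on the blue mat.
- bracket_2_mid (a point): The other, identical, U-bracket of aluminium sheet, 70 mm long, 44 mm wide over its two upright flanges, 30 mm high, 4 mm thick, open above and at both ends; about 90 g. Point: its middle, 15 mm above what it lies on; x along its length, y across, z up. It lies upright in the kit tray or on the blue mat.
- rail_1_mid (a point): One short length of slotted square aluminium profile, 90 mm long, 30 mm wide and high; about 110 g. Point: its middle, 15 mm above what it lies on; x along its length, y across, z up. It lies upright in the kit tray or on the blue mat.
- rail_2_mid (a point): The other, identical, short length of slotted square aluminium profile, 90 mm long, 30 mm wide and high; about 110 g. Point: its middle, 15 mm above what it lies on; x along its length, y across, z up. It lies upright in the kit tray or on the blue mat.
- motor_1_mid (a point): One gearmotor, 88 mm long: metal gearbox 34 mm wide, 30 high (x -14 to +32 mm), round can of 27 mm diameter behind it, thin 6 mm shaft ahead; about 180 g. Point: its middle, 15 mm above what it lies on; x along its length, y across, z up. It lies upright in the kit tray or on the blue mat.
- motor_2_mid (a point): The other, identical, gearmotor, 88 mm long: metal gearbox 34 mm wide, 30 high (x -14 to +32 mm), round can of 27 mm diameter behind it, thin 6 mm shaft ahead; about 180 g. Point: its middle, 15 mm above what it lies on; x along its length, y across, z up. It lies upright in the kit tray or on the blue mat.
- tray_bar (a point): The grey carrying bar of the black kit tray: 140 mm long (x), 14 mm thick (y), 18 mm high, 50 to 68 mm above the tray's underside, on two posts over the tray's lengthwise divider. Point: the middle of the bar, right over the tray's middle, 59 mm above the underside. x along the bar, z up. The tray weighs about 350 g empty and stands on the table.
- tray_floor (a point): The tray: the middle of its inner floor, 4 mm above its underside. Outside 220 mm (x) by 200 (y); walls and divider 4 mm thick, 22 mm high. Two open bays, 212 by 94 mm inside, their middles 49 mm to either side (y). Two kinds of part start in it, one per bay at opposite corners (x, y = -50, +49 mm and +50, -49 mm); the corners at (+50, +49) and (-50, -49) are free.
- pan (a point): The bench scale's weighing pan: a flat square steel plate 270 by 270 mm, its top 60 mm above the table, fixed. The scale's sloping display sticks out 75 mm beyond the pan on its -x side and is lower than the pan. Point: the middle of the pan's top; x and y along the pan's edges, z up.
- mat_top (a point): The blue layout mat, fixed on the table, 400 mm (x) by 270 mm (y), 4 mm thick. Point: the middle of its top. The spare parts lie on it in two rows of two, 140 to 160 mm apart, lengthwise along x within about 25 degrees.
- tape: Roll of amber tape lying flat at the far end of the mat, 60 mm across, 19 mm high, origin under its middle. To be left alone.
- pliers: Pliers lying at the far end of the mat, 130 mm long, 14 mm high, origin under the pivot. To be left alone.
- screwdriver: Screwdriver with a black handle lying on the table beyond the mat's right-hand side, 170 mm long, handle under 35 mm thick. To be left alone.
Not all that is in view belongs to the job. What is shaped like the part that bears rail_2_mid but brown is not meant.

How it is judged:
On the way, in this order (a step that is already met when the one before it is completed fails the run):
1. the tray, still standing on the table, holds one of each kind, lying flat on its floor (((distance between bracket_1_mid and tray_floor below 0.109 m and z of bracket_1_mid in the frame of tray_floor below 0.026 m) or (distance between bracket_2_mid and tray_floor below 0.109 m and z of bracket_2_mid in the frame of tray_floor below 0.026 m)) and ((distance between rail_1_mid and tray_floor below 0.109 m and z of rail_1_mid in the frame of tray_floor below 0.026 m) or (distance between rail_2_mid and tray_floor below 0.109 m and z of rail_2_mid in the frame of tray_floor below 0.026 m)) and ((distance between motor_1_mid and tray_floor below 0.109 m and z of motor_1_mid in the frame of tray_floor below 0.026 m) or (distance between motor_2_mid and tray_floor below 0.109 m and z of motor_2_mid in the frame of tray_floor below 0.026 m)) and height (world z) of tray_floor below 0.012 m), for 0.2 s.
2. the tray is lifted level, above the height of the pan (height (world z) of tray_floor above 0.07 m and angle between tray_floor's own z axis and vertical below 0.15 rad), for 0.2 s.
At the end, for the whole second after the job is handed in: The released tray stands flat on the pan, within 30 mm of its middle along each edge, bar parallel to the pan's x axis within 10 degrees either way round; one of each kind lies flat in it; the three spares (within 60 mm), tape, pliers and screwdriver (within 30 mm) are where they were (((distance between bracket_1_mid and tray_floor below 0.109 m and z of bracket_1_mid in the frame of tray_floor below 0.026 m and distance of bracket_2_mid from where it was at the start of the episode below 0.06 m) or (distance between bracket_2_mid and tray_floor below 0.109 m and z of bracket_2_mid in the frame of tray_floor below 0.026 m and distance of bracket_1_mid from where it was at the start of the episode below 0.06 m)) and ((distance between rail_1_mid and tray_floor below 0.109 m and z of rail_1_mid in the frame of tray_floor below 0.026 m and distance of rail_2_mid from where it was at the start of the episode below 0.06 m) or (distance between rail_2_mid and tray_floor below 0.109 m and z of rail_2_mid in the frame of tray_floor below 0.026 m and distance of rail_1_mid from where it was at the start of the episode below 0.06 m)) and ((distance between motor_1_mid and tray_floor below 0.109 m and z of motor_1_mid in the frame of tray_floor below 0.026 m and distance of motor_2_mid from where it was at the start of the episode below 0.06 m) or (distance between motor_2_mid and tray_floor below 0.109 m and z of motor_2_mid in the frame of tray_floor below 0.026 m and distance of motor_1_mid from where it was at the start of the episode below 0.06 m)) and x of tray_floor in the frame of pan between -0.03 and 0.03 m and y of tray_floor in the frame of pan between -0.03 and 0.03 m and z of tray_floor in the frame of pan between 0.001 and 0.01 m and angle between the x axis of tray_floor and the x axis of pan, either way round below 0.18 rad and angle between tray_floor's own z axis and vertical below 0.06 rad and distance of each of tape, pliers, screwdriver from where it was at the start of the episode below 0.03 m); the robot touches nothing.
It fails at once if the tray tips more than 15 degrees (angle between tray_floor's own z axis and vertical above 0.26 rad).
It fails at once if the tray is off the table without one of each kind lying in it (height (world z) of tray_floor above 0.03 m and not (((distance between bracket_1_mid and tray_floor below 0.109 m and z of bracket_1_mid in the frame of tray_floor below 0.026 m) or (distance between bracket_2_mid and tray_floor below 0.109 m and z of bracket_2_mid in the frame of tray_floor below 0.026 m)) and ((distance between rail_1_mid and tray_floor below 0.109 m and z of rail_1_mid in the frame of tray_floor below 0.026 m) or (distance between rail_2_mid and tray_floor below 0.109 m and z of rail_2_mid in the frame of tray_floor below 0.026 m)) and ((distance between motor_1_mid and tray_floor below 0.109 m and z of motor_1_mid in the frame of tray_floor below 0.026 m) or (distance between motor_2_mid and tray_floor below 0.109 m and z of motor_2_mid in the frame of tray_floor below 0.026 m)))).
It fails at once if the tray is dropped or thumped onto the scale: faster than 0.3 m/s close above the pan (horizontal distance between tray_floor and pan below 0.08 m and z of tray_floor in the frame of pan below 0.03 m and linear speed of tray above 0.3 m/s).
It fails at once if a part is dropped into the tray: faster than 0.6 m/s inside it, while the tray stands on the table ((height (world z) of tray_floor below 0.012 m and horizontal distance between bracket_1_mid and tray_floor below 0.109 m and z of bracket_1_mid in the frame of tray_floor below 0.045 m and linear speed of bracket_1 above 0.6 m/s) or (height (world z) of tray_floor below 0.012 m and horizontal distance between bracket_2_mid and tray_floor below 0.109 m and z of bracket_2_mid in the frame of tray_floor below 0.045 m and linear speed of bracket_2 above 0.6 m/s) or (height (world z) of tray_floor below 0.012 m and horizontal distance between rail_1_mid and tray_floor below 0.109 m and z of rail_1_mid in the frame of tray_floor below 0.045 m and linear speed of rail_1 above 0.6 m/s) or (height (world z) of tray_floor below 0.012 m and horizontal distance between rail_2_mid and tray_floor below 0.109 m and z of rail_2_mid in the frame of tray_floor below 0.045 m and linear speed of rail_2 above 0.6 m/s) or (height (world z) of tray_floor below 0.012 m and horizontal distance between motor_1_mid and tray_floor below 0.109 m and z of motor_1_mid in the frame of tray_floor below 0.045 m and linear speed of motor_1 above 0.6 m/s) or (height (world z) of tray_floor below 0.012 m and horizontal distance between motor_2_mid and tray_floor below 0.109 m and z of motor_2_mid in the frame of tray_floor below 0.045 m and linear speed of motor_2 above 0.6 m/s)).
It fails at once if tape, pliers or screwdriver is pushed more than 30 mm away (distance of any of tape, pliers, screwdriver from where it was at the start of the episode above 0.03 m).
It also fails if it takes over 56 s, if anything falls off the work surface, if the arm or the gripper's body presses on something with over 40 N, if the wrist force passes 120 N, or if a joint passes its speed limit or range.

## Robot

A 6-joint arm with a two-finger parallel gripper is mounted at the origin on the work surface. World frame = base frame: x ahead of the robot, y to its left, z up, the work surface at z = 0. Lengths are in m, angles in rad, forces in N, time in s.
With the tool pointing down it reaches from about 0.375 to 0.975 m from the base axis. Payload 3.8 kg.
Tool frame: the origin (TCP) lies midway between the tips of the shut fingers; the grasp point (between the pads) lies 19 mm behind it; x points along the fingers, z is the direction in which the jaws open and shut, and the axes are right-handed (so a half turn about x gives the same grasp; the last joint's range is limited). The gripper opens to 85 mm and grips with 20 to 120 N. Pads are 22 mm wide; open, the fingers measure 114 mm over their backs; the gripper's body (76 mm by 85 mm) begins 54 mm behind the grasp point. The pads swing forward as they close: fully open they stand 13 mm farther back than shut.
Start: joints at [1.241, 0.264, 1.604, -0, 1.274, -0.037], TCP at [0.195, 0.646, 0.231] pointing down, gripper open.
Joint ranges: [-2.63, 2.63], [-0.94, 2.18], [0.31, 2.57], [-1.31, 4.45], [0, 2.66], [-2.55, 2.55]. Speed limits (rad/s): [2.57, 2.57, 3.14, 3.14, 3.14, 3.14].

## Interface

Orientations are given as a rotation vector (axis times angle).
In Python, from workcell import * gives the robot as it stands. The module is installed in compiled form; this text tells all that it offers.
- The arm moves only by the tool carry_out, never from a script. Its arguments are lists of equal length, an entry for each row: "offset": the shift along the tool's x, y, z in cm, a list of three; "delta_rot": the turn, a rotation vector about the tool's x, y, z in degrees, a list of three. A call has exactly 5 rows; each row shifts and turns the commanded pose from where the row before left it, along the tool's axes as they then stand; what a row does not reach is not made up. A row lasts 1/12 s, in which the tool goes at most 41.7 mm and 7.16 degrees, less where a joint would pass 70% of its speed; a pose out of reach is approached as far as the arm can. A call is refused whole if a number of a shift passes 4.17 or a number of a turn 7.16, either way. A call with a gripper value outside its range is refused whole. "fingers" is the opening, from -1 (shut) to 1 (fully open), set as the call begins (left out, the last holds). The fingers move at their own pace and stop on an object; "newtons" is the grip in N (left out, the last holds). Time passes only in rows, so rows that do not move let the fingers close, or fill a call up. It gives the time, the measured TCP pose, the force and the opening at its end, in the units of the state.
- read_state(): the state, without advancing time (a new reading comes with each control period).
- read_camera(name): name is "scene" or "top" or "wrist"; returns (picture, depth): 400x640x3 uint8, red, green, blue; 400x640 float32, m along the optical axis (not along the pixel's ray), 0 where there is no reading.
- get_calibration(name): a dict with "fx", "fy", "cx", "cy" (pixels), "distortion" ([k1, k2, p1, p2, k3] as OpenCV has them; the pictures are not rectified), "R" (3x3) and "t" (3): a world point X has camera coordinates R X + t; the wrist camera has in their place "mount" (4x4, takes a point from camera to tool coordinates, whose origin is the TCP and whose axes are the tool frame's). Camera axes: x right, y down, z forward; pixel columns grow to the right and rows downward; lengths in m; the calibration is good to about 2 mm. A picture is of the moment at which its call begins: read the wrist's pose just before it. get_calibration takes no time and is no camera call.
- finish_job(): hands the job in, once; it reports no verdict.
The state is a dict: "time": time; "q": joint angles; "joint_vel": joint speeds; "joint_torque": joint torques, N m; "tool_pos": TCP position; "tcp_rot": TCP orientation; "wrist_force": force on the tool from outside, world axes, zero at the start; "torque": the same for the moment, N m; "width": opening from 0.0 (shut) to 1.0 (fully open).
Only numpy, scipy, OpenCV 4.12 (cv2) and the standard library are available. Lean on these libraries where they do the work, as an engineer would, in place of code of your own. Each camera call takes 0.05 s, during which the arm holds its last target. There are 200 camera calls.

## Working session

There is one attempt and no reset: what is moved stays moved. The work goes in short steps, Python scripts to look and compute and a tool call to move; the robot and the scene stay as the last step left them, time stands still between calls to the robot, and variables do not carry over. Pictures are saved under pics/ and viewed, about 8 in all and at most 12, crops included, and the job is handed in when it is done.

Besides the shell and the picture viewer there is one more tool, called as a command line: name --argument value ..., lists and objects as JSON in quotes. carry_out: Moves the arm, as the interface text tells. Its arguments: {"type":"object","properties":{"offset":{"type":"array"},"delta_rot":{"type":"array"},"fingers":{"type":"number"},"newtons":{"type":"number"}},"required":["offset","delta_rot"]}

```bash
mkdir -p pics; ls; cat > h.py <<'E'
from workcell import *
import numpy as np, cv2
from scipy.spatial.transform import Rotation as Ro
def grab(name):
    s=read_state(); p,d=read_camera(name); c=get_calibration(name)
    K=np.array([[c['fx'],0,c['cx']],[0,c['fy'],c['cy']],[0,0,1.]]); D=np.array(c['distortion'],float)
    if 'R' in c: R=np.array(c['R']); t=np.array(c['t']); Rw=R.T; tw=-R.T@t
    else:
        M=np.array(c['mount']); Rt=Ro.from_rotvec(s['tcp_rot']).as_matrix()
        Rw=Rt@M[:3,:3]; tw=Rt@M[:3,3]+np.array(s['tool_pos'])
    return p,d,K,D,Rw,tw
def cloud(d,K,D,Rw,tw):
    h,w=d.shape; u,v=np.meshgrid(np.arange(w),np.arange(h))
    n=cv2.undistortPoints(np.stack([u,v],-1).reshape(-1,1,2).astype(np.float64),K,D).reshape(h,w,2)
    P=np.dstack([n*d[...,None],d])@Rw.T+tw
    P[d==0]=np.nan
    return P
E
python3 - <<'E'
from h import *
np.set_printoptions(precision=3,suppress=True)
print(read_state())
for n in ['scene','top']:
    g=grab(n); cv2.imwrite(f'pics/{n}0.png',g[0][...,::-1]); P=cloud(*g[1:])
    np.savez(f'{n}0.npz',p=g[0],P=P); print(n,g[5],g[4][:,2],(g[1]>0).mean())
print(get_calibration('wrist')['mount'])
E
```

```text
pics
{'time': 0.0, 'q': array([ 1.241,  0.265,  1.605, -0.   ,  1.274, -0.037]), 'joint_vel': array([-0.001,  0.   ,  0.   , -0.002, -0.   , -0.001]), 'joint_torque': array([  0.003, -51.513, -36.732,   0.   ,   0.013,  -0.   ]), 'tool_pos': array([0.195, 0.646, 0.23 ]), 'tcp_rot': array([-0.992,  1.336,  0.99 ]), 'wrist_force': array([-0.353, -0.971,  0.331]), 'torque': array([-0.026, -0.011,  0.02 ]), 'width': 0.9993077027580094}
scene [1.342 0.472 0.691] [-0.727 -0.436 -0.531] 0.99608203125
top [ 0.304 -0.032  1.064] [ 0.178  0.017 -0.984] 0.9960703125
[[ 0.    -0.315  0.949 -0.143]
 [ 0.001 -0.949 -0.315  0.08 ]
 [ 1.     0.001  0.    -0.   ]
 [ 0.     0.     0.     1.   ]]
```

View pics/top0.png

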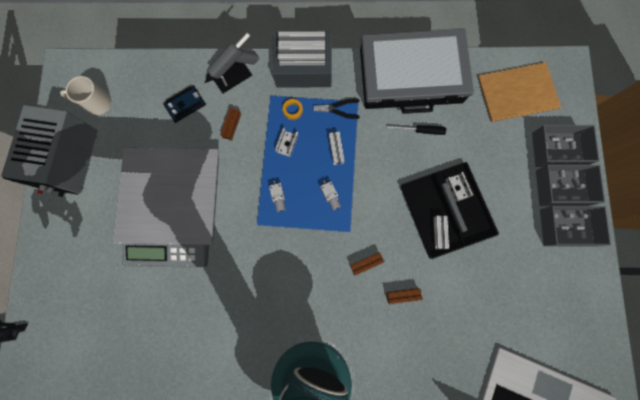

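View pics/scene0.png

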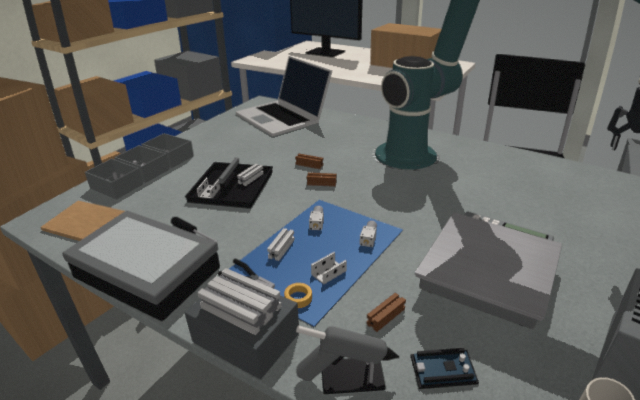

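The top view shows the tray at (448,210), holding a bracket at (460,185) and a slotted rail at (441,232), so the motor is missing. The spares on the mat are a bracket (287,141), a rail (336,147) and two motors (277,193) and (330,192). The brown rail-like decoys at (231,122), (367,262) and (404,295) are not meant. The scale is at (167,200), with its display toward the robot. Next I'll measure these points.

```bash
python3 - <<'E'
from h import *
np.set_printoptions(precision=4,suppress=True)
z=np.load('top0.npz');P=z['P'];p=z['p']
def rect(m,name):
    q=P[m][:,:2]; q=q[~np.isnan(q[:,0])]
    r=cv2.minAreaRect((q*1000).astype(np.float32)); print(name,len(q),'c',np.array(r[0])/1000,'size',r[1],'ang',r[2],'z med',np.nanmedian(P[m][:,2]))
u,v=np.meshgrid(np.arange(640),np.arange(400))
def box(a,b,c,d): return (u>=a)&(u<=b)&(v>=c)&(v<=d)
Z=P[...,2]
print('table z',np.nanmedian(Z[300:330,200:230]),'mat z',np.nanmedian(Z[160:180,300:315]))
m=box(105,225,140,245)&(abs(Z-.06)<.006); rect(m,'pan')
for n,b in dict(mL=(262,295,170,220),mR=(312,350,168,220),br=(270,305,120,165),rl=(318,350,122,172)).items():
    rect(box(*b)&(Z>.011),n); 
    k=box(*b)&(Z>.011); q=P[k]; top=q[q[:,2]>.028]; print('  top>28',len(top),top.mean(0), 'maxz',np.nanmax(q[:,2]))
hsv=cv2.cvtColor(p,cv2.COLOR_RGB2HSV)
rect(box(250,365,90,235)&(hsv[...,1]>150)&(hsv[...,0]>95)&(hsv[...,0]<125),'mat')
rect(box(395,505,155,262)&(Z>.012)&(Z<.08),'tray')
rect(box(395,505,155,262)&(Z>.055),'bar')
b=P[box(395,505,155,262)&(Z>.055)]; print('barz',np.median(b[:,2]), len(b))
c=np.concatenate([p[155:262,395:505]]);o=cv2.resize(c,None,fx=5,fy=5,interpolation=cv2.INTER_CUBIC)
c2=cv2.resize(p[165:220,255:360],None,fx=5,fy=5,interpolation=cv2.INTER_CUBIC)
w=min(o.shape[1],c2.shape[1]); cv2.imwrite('pics/c1.png',np.concatenate([cv2.resize(o[:, :w],None,fx=.6,fy=.6),cv2.resize(c2[:,:w],None,fx=.6,fy=.6)])[...,::-1])
E
```

```text
table z -0.0008941483970505981 mat z 0.00336883248179487
pan 9296 c [0.4967 0.4004] size (273.146728515625, 274.9171142578125) ang 89.6706314086914 z med 0.059113452687239554
mL 313 c [0.505  0.0968] size (87.83454132080078, 34.38924789428711) ang 14.39462661743164 z med 0.03217855096325417
  top>28 255 [0.5042 0.0965 0.0328] maxz 0.038084039371037326
mR 317 c [ 0.5099 -0.0544] size (88.96337890625, 34.58766555786133) ang 25.066791534423828 z med 0.03185621311881115
  top>28 258 [ 0.5089 -0.0546  0.0324] maxz 0.0392649763240287
br 143 c [0.6657 0.0739] size (44.63332748413086, 68.87071990966797) ang 71.27627563476562 z med 0.02879602334147724
  top>28 74 [0.6666 0.0738 0.0325] maxz 0.03843397583698738
rl 341 c [ 0.6482 -0.0722] size (91.70719146728516, 30.123289108276367) ang 9.572378158569336 z med 0.03187702950892257
  top>28 272 [ 0.6466 -0.0724  0.0325] maxz 0.03926151735282146
mat 9136 c [0.6122 0.0098] size (265.7169494628906, 396.89459228515625) ang 85.83773803710938 z med 0.003233496682370496
tray 2032 c [ 0.4686 -0.3891] size (224.95835876464844, 206.62957763671875) ang 19.825361251831055 z med 0.023398038599212856
bar 329 c [ 0.4678 -0.3875] size (138.524169921875, 16.140127182006836) ang 19.778167724609375 z med 0.06660343418540282
barz 0.06660343418540282 329
```

View pics/c1.png

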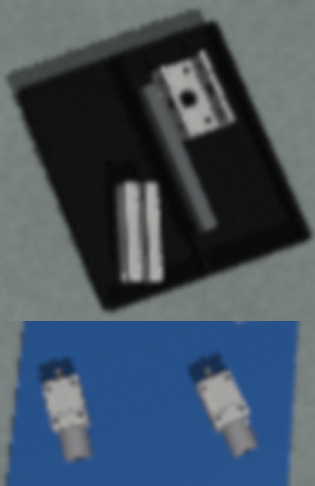

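The crop confirms two gearmotors on the mat, with shafts pointing away from the robot, and a tray without a motor. All sizes match the description (88x34, 140x14, 270x270). I'll take the right-hand motor (330,192), at (0.510,-0.054) with 25° yaw, and put it in the free corner (+50,+49).

```bash
cat >> h.py <<'E'
def plan(pos,jaw,n,show=True):
    s=read_state(); R0=Ro.from_rotvec(s['tcp_rot']); p0=np.array(s['tool_pos'])
    a=np.radians(jaw); x=np.array([0,0,-1.]); zz=np.array([np.cos(a),np.sin(a),0]); y=np.cross(zz,x)
    Rt=Ro.from_matrix(np.stack([x,y,zz],1)); rv=(R0.inv()*Rt).as_rotvec()
    jz=R0.as_matrix()[:,2]; print('now',p0.round(4),'jaw',np.degrees(np.arctan2(jz[1],jz[0])).round(1),'tilt',np.degrees(np.arccos(-R0.as_matrix()[2,0])).round(2),'q',s['q'].round(2),'w',round(s['width'],3),'t',round(s['time'],2),'F',s['wrist_force'].round(1))
    print('drot/row',np.degrees(rv/n).round(2),'total',np.degrees(rv).round(2),'dist/row cm',np.linalg.norm(np.array(pos)-p0)/n*100)
    for i in range(n):
        R=R0*Ro.from_rotvec(rv*i/n); print((R.inv().apply(np.array(pos)-p0)/n*100).round(2).tolist())
E
python3 - <<'E'
from h import *
a=np.radians(25.07)
t=np.array([.5099,-.0544])+.006*np.array([np.cos(a),np.sin(a)]); print(t)
plan([*t,.16],115,25)
plan([*t,.16],-65,25)
E
```

```text
[ 0.51533474 -0.05185765]
now [0.1946 0.6456 0.2301] jaw 73.2 tilt 0.12 q [ 1.24  0.26  1.61 -0.    1.27 -0.04] w 1.005 t 0.1 F [ 0.1 -0.3 -0.9]
drot/row [-1.67 -0.   -0.  ] total [-41.78  -0.11  -0.05] dist/row cm 3.083489172052382
[0.28, -2.03, -2.3]
[0.28, -1.97, -2.36]
[0.28, -1.9, -2.41]
[0.28, -1.82, -2.47]
[0.28, -1.75, -2.52]
[0.28, -1.68, -2.57]
[0.28, -1.6, -2.62]
[0.28, -1.52, -2.66]
[0.28, -1.45, -2.71]
[0.28, -1.37, -2.75]
[0.28, -1.29, -2.79]
[0.28, -1.2, -2.82]
[0.28, -1.12, -2.86]
[0.28, -1.04, -2.89]
[0.28, -0.95, -2.92]
[0.28, -0.87, -2.95]
[0.28, -0.78, -2.97]
[0.28, -0.69, -2.99]
[0.28, -0.61, -3.01]
[0.28, -0.52, -3.03]
[0.28, -0.43, -3.04]
[0.28, -0.34, -3.05]
[0.28, -0.25, -3.06]
[0.28, -0.16, -3.07]
[0.28, -0.07, -3.07]
now [0.1946 0.6456 0.2301] jaw 73.2 tilt 0.12 q [ 1.24  0.26  1.61 -0.    1.27 -0.04] w 1.005 t 0.1 F [ 0.1 -0.3 -0.9]
drot/row [ 5.53 -0.    0.01] total [ 1.3822e+02 -6.0000e-02  1.4000e-01] dist/row cm 3.083489172052382
[0.28, -2.03, -2.3]
[0.28, -2.25, -2.09]
[0.28, -2.44, -1.87]
[0.28, -2.61, -1.62]
[0.28, -2.75, -1.37]
[0.28, -2.87, -1.09]
[0.28, -2.96, -0.81]
[0.28, -3.03, -0.52]
[0.28, -3.06, -0.23]
[0.28, -3.07, 0.07]
[0.28, -3.05, 0.36]
[0.28, -3.0, 0.65]
[0.28, -2.92, 0.94]
[0.28, -2.82, 1.22]
[0.28, -2.69, 1.48]
[0.28, -2.53, 1.74]
[0.28, -2.35, 1.97]
[0.28, -2.15, 2.19]
[0.28, -1.93, 2.39]
[0.28, -1.69, 2.56]
[0.28, -1.44, 2.71]
[0.28, -1.17, 2.84]
[0.28, -0.89, 2.94]
[0.28, -0.61, 3.01]
[0.28, -0.31, 3.05]
```

carry_out --offset '[[0.28,-2.03,-2.3],[0.28,-2.25,-2.09],[0.28,-2.44,-1.87],[0.28,-2.61,-1.62],[0.28,-2.75,-1.37]]' --delta_rot '[[5.53,0,0],[5.53,0,0],[5.53,0,0],[5.53,0,0],[5.53,0,0]]'

```text
time: 0.52
tool_pos: [0.2591, 0.5051, 0.2164]
tcp_rot: [-0.619, 1.482, 0.618]
wrist_force: [0.5, -0.4, -0.5]
width: 0.999
```

carry_out --offset '[[0.28,-2.87,-1.09],[0.28,-2.96,-0.81],[0.28,-3.03,-0.52],[0.28,-3.06,-0.23],[0.28,-3.07,0.07]]' --delta_rot '[[5.53,0,0],[5.53,0,0],[5.53,0,0],[5.53,0,0],[5.53,0,0]]'

```text
time: 0.93
tool_pos: [0.3234, 0.3656, 0.2027]
tcp_rot: [-0.242, 1.558, 0.242]
wrist_force: [0.1, -0.2, 0.7]
width: 1.002
```

carry_out --offset '[[0.28,-3.05,0.36],[0.28,-3.0,0.65],[0.28,-2.92,0.94],[0.28,-2.82,1.22],[0.28,-2.69,1.48]]' --delta_rot '[[5.53,0,0],[5.53,0,0],[5.53,0,0],[5.53,0,0],[5.53,0,0]]'

```text
time: 1.35
tool_pos: [0.3874, 0.2263, 0.1888]
tcp_rot: [0.137, 1.567, -0.137]
wrist_force: [0.2, 0.2, 1.0]
width: 0.998
```

carry_out --offset '[[0.28,-2.53,1.74],[0.28,-2.35,1.97],[0.28,-2.15,2.19],[0.28,-1.93,2.39],[0.28,-1.69,2.56]]' --delta_rot '[[5.53,0,0],[5.53,0,0],[5.53,0,0],[5.53,0,0],[5.53,0,0]]'

```text
time: 1.77
tool_pos: [0.4516, 0.0869, 0.1749]
tcp_rot: [0.514, 1.509, -0.515]
wrist_force: [-0.2, -0.5, -0.1]
width: 0.996
```

carry_out --offset '[[0.28,-1.44,2.71],[0.28,-1.17,2.84],[0.28,-0.89,2.94],[0.28,-0.61,3.01],[0.28,-0.31,3.05]]' --delta_rot '[[5.53,0,0],[5.53,0,0],[5.53,0,0],[5.53,0,0],[5.53,0,0]]'

```text
time: 2.18
tool_pos: [0.5157, -0.0525, 0.1608]
tcp_rot: [0.886, 1.383, -0.887]
wrist_force: [0.8, 1.0, 0.3]
width: 1.001
```

Tracking is good. Now one close look from the wrist.

```bash
python3 - <<'E'
from h import *
np.set_printoptions(precision=4,suppress=True)
g=grab('wrist'); P=cloud(*g[1:]); np.savez('w1.npz',p=g[0],P=P); cv2.imwrite('pics/w1.png',g[0][...,::-1])
Z=P[...,2]; near=np.hypot(P[...,0]-.51,P[...,1]+.054)<.06
k=near&(Z>.012)&(Z<.045); q=P[k]
r=cv2.minAreaRect((q[:,:2]*1000).astype(np.float32)); print(r,len(q),'zmax',np.percentile(q[:,2],98))
t=q[(q[:,2]>.0325)]; r2=cv2.minAreaRect((t[:,:2]*1000).astype(np.float32)); print('gearbox top',r2,np.median(t[:,2]))
print('mat z',np.nanmedian(Z[(np.hypot(P[...,0]-.51,P[...,1]+.054)<.09)&(Z<.01)]))
plan([.5157,-.0525,.1],-65,5)
E
```

```text
((511.0837707519531, -52.24385070800781), (87.64715576171875, 33.8347282409668), 25.403215408325195) 2853 zmax 0.035940465240800246
gearbox top ((506.20001220703125, -54.61286544799805), (74.56611633300781, 33.61137008666992), 25.587217330932617) 0.03450969175880009
mat z 0.004544573922368567
now [ 0.518  -0.0569  0.1606] jaw -65.6 tilt 0.23 q [-0.15  0.03  2.01 -0.    1.1   0.99] w 1.002 t 2.23 F [ 2.6 -3.4  1.6]
drot/row [-0.13  0.05  0.  ] total [-0.65  0.23  0.01] dist/row cm 1.216287206386508
[1.21, -0.01, -0.1]
[1.21, -0.0, -0.1]
[1.21, -0.0, -0.1]
[1.21, -0.0, -0.1]
[1.21, -0.0, -0.1]
```

View pics/w1.png

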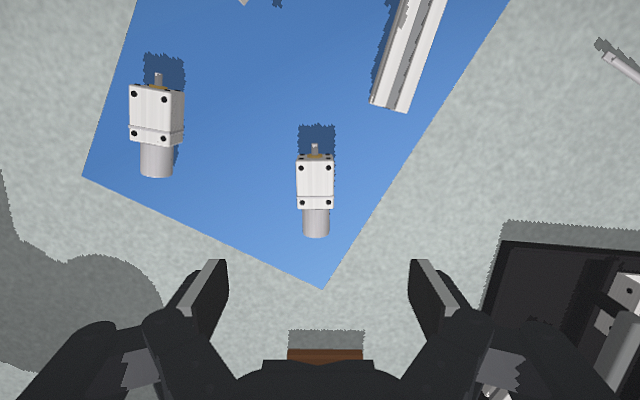

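The wrist picture shows the target motor upright at (315,195), centred between the fingers, with the shaft away from the robot. It measures 87.6x33.8 mm at 25.4°, which agrees with the top view to about 2 mm. I'll descend now.

carry_out --offset '[[2.0,0,-0.1],[2.5,0,0],[2.5,0,0],[2.0,0,0],[0,0,0]]' --delta_rot '[[0,0,0],[0,0,0],[0,0,0],[0,0,0],[0,0,0]]' --fingers 0.6

```text
time: 2.65
tool_pos: [0.5107, -0.0494, 0.0664]
tcp_rot: [0.88, 1.394, -0.887]
wrist_force: [-1.0, 0.3, -0.3]
width: 0.801
```

```bash
python3 - <<'E'
from h import *
plan([.516,-.051,.005],-64.6,5)
E
```

```text
now [ 0.5107 -0.0494  0.0664] jaw -65.0 tilt 0.55 q [-0.15  0.13  2.09  0.    0.93  0.99] w 0.801 t 2.65 F [-1.   0.3 -0.3]
drot/row [-0.08 -0.06  0.09] total [-0.41 -0.31  0.46] dist/row cm 1.2324718382155955
[1.23, 0.09, 0.08]
[1.23, 0.09, 0.08]
[1.23, 0.09, 0.08]
[1.23, 0.09, 0.08]
[1.23, 0.08, 0.08]
```

carry_out --offset '[[1.5,0.3,0],[1.5,0,0],[0.5,0,0],[0,0,0],[0,0,0]]' --delta_rot '[[-0.4,-0.3,0.4],[0,0,0],[0,0,0],[0,0,0],[0,0,0]]'

```text
time: 3.07
tool_pos: [0.5185, -0.0488, 0.037]
tcp_rot: [0.878, 1.378, -0.873]
wrist_force: [1.0, -0.3, 0.4]
width: 0.798
```

```bash
python3 - <<'E'
from h import *
plan([.516,-.051,.005],-64.6,3)
E
```

```text
now [ 0.5185 -0.0488  0.037 ] jaw -64.6 tilt 0.52 q [-0.14  0.18  2.11 -0.    0.85  0.99] w 0.798 t 3.07 F [ 1.  -0.3  0.4]
drot/row [-0.    0.1  -0.14] total [-0.01  0.31 -0.41] dist/row cm 1.0725370433654122
[1.07, -0.11, 0.03]
[1.07, -0.11, 0.03]
[1.07, -0.11, 0.03]
```

carry_out --offset '[[1.2,0,0],[1.2,-0.2,0.1],[0.7,0,0],[0,0,0],[0,0,0]]' --delta_rot '[[0,0.3,-0.4],[0,0,0],[0,0,0],[0,0,0],[0,0,0]]'

```text
time: 3.48
tool_pos: [0.5158, -0.0506, 0.0042]
tcp_rot: [0.877, 1.389, -0.878]
wrist_force: [-0.0, -0.4, 0.6]
width: 0.801
```

carry_out --offset '[[0,0,0],[0,0,0],[0,0,0],[0,0,0],[0,0,0]]' --delta_rot '[[0,0,0],[0,0,0],[0,0,0],[0,0,0],[0,0,0]]' --fingers -1 --newtons 60

```text
time: 3.9
tool_pos: [0.5176, -0.0507, 0.006]
tcp_rot: [0.877, 1.385, -0.876]
wrist_force: [0.3, 0.1, 2.3]
width: 0.386
```

carry_out --offset '[[0,0,0],[0,0,0],[0,0,0],[0,0,0],[0,0,0]]' --delta_rot '[[0,0,0],[0,0,0],[0,0,0],[0,0,0],[0,0,0]]'

```text
time: 4.32
tool_pos: [0.5176, -0.0507, 0.006]
tcp_rot: [0.877, 1.385, -0.877]
wrist_force: [-0.4, 1.3, 5.7]
width: 0.387
```

carry_out --offset '[[-0.7,0,0],[-1.8,0,0],[-2.6,0,0],[-2.6,0,0],[-2.3,0,0]]' --delta_rot '[[0,0,0],[0,0,0],[0,0,0],[0,0,0],[0,0,0]]'

```text
time: 4.73
tool_pos: [0.5157, -0.0505, 0.1058]
tcp_rot: [0.877, 1.389, -0.878]
wrist_force: [-0.1, 0.9, -1.5]
width: 0.387
```

```bash
python3 - <<'E'
from h import *
plan([.5074,-.3218,.13],-70.2,10)
E
```

```text
now [ 0.5157 -0.0505  0.1058] jaw -64.6 tilt 0.13 q [-0.15  0.09  2.06 -0.    1.    0.98] w 0.387 t 4.73 F [-0.1  0.9 -1.5]
drot/row [ 0.56 -0.01  0.01] total [ 5.57 -0.06  0.11] dist/row cm 2.725081573361356
[-0.24, -1.24, 2.42]
[-0.24, -1.21, 2.43]
[-0.24, -1.19, 2.44]
[-0.24, -1.17, 2.45]
[-0.24, -1.14, 2.46]
[-0.24, -1.12, 2.47]
[-0.24, -1.09, 2.48]
[-0.24, -1.07, 2.49]
[-0.24, -1.05, 2.5]
[-0.24, -1.02, 2.51]
```

carry_out --offset '[[-0.3,-0.6,1.2],[-0.3,-1.2,2.4],[-0.3,-1.4,2.9],[-0.3,-1.4,2.9],[-0.3,-1.4,2.9]]' --delta_rot '[[0.5,0,0],[0.6,0,0],[0.6,0,0],[0.6,0,0],[0.6,0,0]]'

```text
time: 5.15
tool_pos: [0.511, -0.1881, 0.1198]
tcp_rot: [0.915, 1.372, -0.916]
wrist_force: [1.6, -1.3, -1.3]
width: 0.388
```

carry_out --offset '[[-0.3,-1.4,2.9],[-0.3,-1.4,2.9],[-0.3,-1.2,2.9],[0,-0.8,2.3],[0,-0.5,1.3]]' --delta_rot '[[0.6,0,0],[0.6,0,0],[0.6,0,0],[0.5,0,0],[0.4,0,0]]'

```text
time: 5.57
tool_pos: [0.5071, -0.3238, 0.1289]
tcp_rot: [0.953, 1.353, -0.954]
wrist_force: [0.1, -0.0, -1.8]
width: 0.383
```

carry_out --offset '[[0,0,0],[0,0,0],[0,0,0],[0,0,0],[0,0,0]]' --delta_rot '[[0,0,0],[0,0,0],[0,0,0],[0,0,0],[0,0,0]]'

```text
time: 5.98
tool_pos: [0.5079, -0.3198, 0.129]
tcp_rot: [0.95, 1.354, -0.95]
wrist_force: [-0.1, 0.6, -2.4]
width: 0.388
```

```bash
python3 - <<'E'
from h import *
g=grab('wrist'); P=cloud(*g[1:]); np.savez('w2.npz',p=g[0],P=P); cv2.imwrite('pics/w2.png',g[0][...,::-1])
Z=P[...,2]; n=np.hypot(P[...,0]-.468,P[...,1]+.388)<.09
q=P[n&(Z>.058)&(Z<.075)]; print('bar',cv2.minAreaRect((q[:,:2]*1000).astype(np.float32)),len(q),np.median(q[:,2]))
n=np.hypot(P[...,0]-.468,P[...,1]+.388)<.17
q=P[n&(Z>.014)&(Z<.075)]; print('tray',cv2.minAreaRect((q[:,:2]*1000).astype(np.float32)),len(q))
plan([.5074,-.3218,.007],-70.2,5)
E
```

```text
bar ((504.306884765625, -374.4856262207031), (65.19441223144531, 14.253568649291992), 20.162120819091797) 1439 0.06819939737899924
tray ((469.017578125, -387.8706970214844), (225.7186279296875, 205.9851837158203), 19.863418579101562) 10634
now [ 0.5081 -0.32    0.1292] jaw -70.1 tilt 0.03 q [-0.6   0.21  1.87  0.    1.06  0.62] w 0.388 t 6.03 F [-0.2  0.6 -1.6]
drot/row [ 0.01 -0.01  0.  ] total [ 0.06 -0.03  0.01] dist/row cm 2.4433193597385334
[2.44, -0.02, 0.03]
[2.44, -0.02, 0.03]
[2.44, -0.02, 0.03]
[2.44, -0.02, 0.03]
[2.44, -0.02, 0.03]
```

View pics/w2.png

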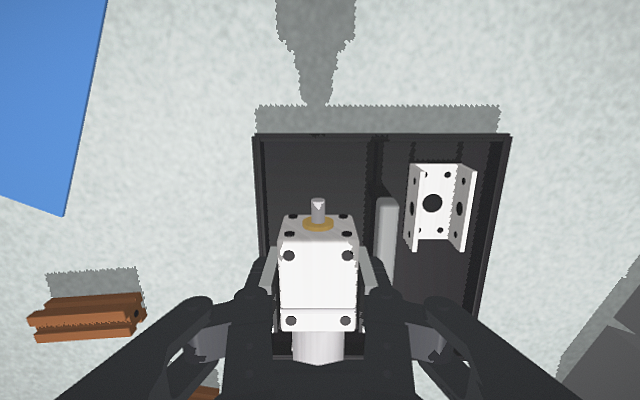

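The picture shows the motor held square at (317,270) over the free bay, with the bracket at (440,205) in the far bay. The tray centre is (0.469,-0.388) at 19.9°, confirming the top view. Lowering.

carry_out --offset '[[1.0,0.1,0.1],[2.0,0,0],[2.0,0,0],[2.0,0,0],[1.5,0,0]]' --delta_rot '[[0,0,0],[0,0,0],[0,0,0],[0,0,0],[0,0,0]]'

```text
time: 6.45
tool_pos: [0.5085, -0.3208, 0.0419]
tcp_rot: [0.951, 1.355, -0.951]
wrist_force: [0.0, -0.1, -2.3]
width: 0.388
```

carry_out --offset '[[1.0,0,0],[0.8,0,0],[0.6,0,0],[0.4,0,0],[0,0,0]]' --delta_rot '[[0,0,0],[0,0,0],[0,0,0],[0,0,0],[0,0,0]]'

```text
time: 6.87
tool_pos: [0.5092, -0.3217, 0.0226]
tcp_rot: [0.952, 1.354, -0.952]
wrist_force: [-19.9, 14.8, 36.7]
width: 0.385
```

```bash
python3 - <<'E'
from h import *
plan([.510,-.321,.007],-70.2,1)
E
```

```text
now [ 0.5092 -0.3217  0.0226] jaw -70.3 tilt 0.09 q [-0.6   0.34  1.93 -0.    0.87  0.62] w 0.385 t 6.87 F [-19.9  14.8  36.7]
drot/row [-0.06 -0.05  0.07] total [-0.06 -0.05  0.07] dist/row cm 1.5664135723463373
[1.56, 0.1, -0.04]
```

Unexpected contact: 37 N at z=0.023, about 15 mm too high, pushing away from the bar. The finger linkage is probably meeting the bar. I'll back up and look.

carry_out --offset '[[-1.0,0,0],[-1.5,0,0],[-1.0,0,0],[0,0,0],[0,0,0]]' --delta_rot '[[0,0,0],[0,0,0],[0,0,0],[0,0,0],[0,0,0]]'

```text
time: 7.28
tool_pos: [0.5103, -0.3226, 0.0524]
tcp_rot: [0.951, 1.35, -0.951]
wrist_force: [0.1, 0.0, -1.4]
width: 0.385
```

```bash
python3 - <<'E'
from h import *
g=grab('wrist'); P=cloud(*g[1:]); cv2.imwrite('pics/w3.png',g[0][...,::-1])
Z=P[...,2]; n=np.hypot(P[...,0]-.468,P[...,1]+.388)<.09
plan([.510,-.321,.007],-70.2,1)
t=grab('top'); T=cloud(*t[1:]); np.savez('top1.npz',p=t[0],P=T); cv2.imwrite('pics/t1.png',cv2.resize(t[0][130:290,360:540],None,fx=4,fy=3.5)[...,::-1])
# rail & bracket in tray in tray frame from first top cloud
z=np.load('top0.npz');Q=z['P'];p=z['p'].astype(int)
a=np.radians(19.85);ex=np.array([np.cos(a),np.sin(a)]);ey=np.array([-ex[1],ex[0]])
d=Q[...,:2]-[.469,-.388]; X=d@ex;Y=d@ey
k=(abs(X)<.106)&(abs(Y)<.096)&(Q[...,2]>.028)&(Q[...,2]<.045)&(p.min(-1)>90)
for s in (1,-1):
    kk=k&(Y*s>0.01); q=np.stack([X[kk],Y[kk]],1)*1000; print(cv2.minAreaRect(q.astype(np.float32)), 'Xrange',q[:,0].min(),q[:,0].max())
E
```

```text
now [ 0.5095 -0.322   0.0513] jaw -70.2 tilt 0.03 q [-0.61  0.3   1.92 -0.    0.92  0.62] w 0.389 t 7.33 F [-0.8  0.4 -2.3]
drot/row [-0.03  0.03 -0.02] total [-0.03  0.03 -0.02] dist/row cm 4.4271319663726905
[4.43, 0.08, -0.08]
((-54.09748458862305, 46.187538146972656), (31.09056282043457, 85.86018371582031), 69.89009094238281) Xrange -98.76861374111252 -9.666964621340687
((48.733665466308594, -51.25213623046875), (67.30982208251953, 45.010101318359375), 0.32289570569992065) Xrange 14.956452408226285 82.49712422332192
```

View pics/w3.png

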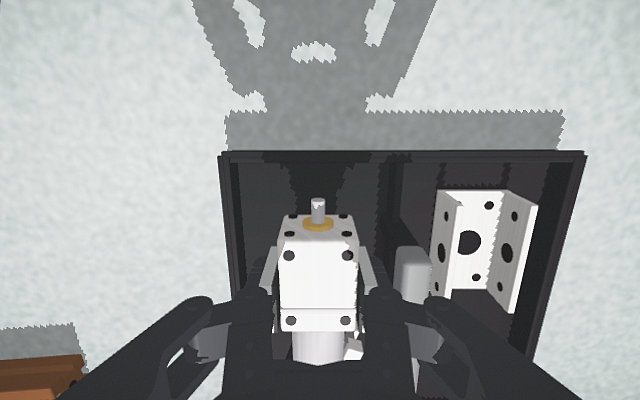

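The picture shows the right finger linkage (435,305) directly above the bar end (415,275), with the motor unchanged in the grip. I'll measure the linkage's half-width by height to find a y that clears the bar.

```bash
python3 - <<'E'
from h import *
s=read_state(); g=grab('wrist'); P=cloud(*g[1:])
T=Ro.from_rotvec(s['tcp_rot']).inv().apply((P-s['tool_pos']).reshape(-1,3))
T=T[~np.isnan(T[:,0])]*1000
for a in range(-90,10,5):
    k=(T[:,0]>=a)&(T[:,0]<a+5)&(abs(T[:,1])<60)&(abs(T[:,2])<75)
    # world z above bar so only gripper
    q=T[k]; 
    if len(q)>5: print(a,len(q),'z',q[:,2].min().round(0),q[:,2].max().round(0),'y',q[:,1].min().round(0),q[:,1].max().round(0))
E
```

```text
-90 3043 z -62.0 63.0 y 10.0 19.0
-85 5783 z -62.0 63.0 y 4.0 19.0
-80 5414 z -60.0 62.0 y -2.0 19.0
-75 4098 z -57.0 59.0 y -8.0 19.0
-70 2886 z -56.0 57.0 y -13.0 18.0
-65 2395 z -54.0 54.0 y -13.0 16.0
-60 5226 z -52.0 52.0 y -13.0 14.0
-55 2225 z -49.0 51.0 y -13.0 15.0
-50 1229 z -46.0 48.0 y -6.0 14.0
-45 562 z -38.0 39.0 y -10.0 14.0
-40 858 z -25.0 26.0 y -12.0 12.0
-35 527 z -29.0 31.0 y -16.0 24.0
-30 8559 z -29.0 31.0 y -40.0 27.0
-25 1327 z -30.0 31.0 y -43.0 28.0
-20 2522 z -29.0 55.0 y -60.0 38.0
-15 815 z -30.0 54.0 y -46.0 38.0
-10 562 z -28.0 55.0 y -14.0 28.0
-5 281 z -16.0 53.0 y -14.0 27.0
0 191 z -16.0 54.0 y -1.0 25.0
5 118 z 42.0 53.0 y 0.0 11.0
```

At the final depth the linkage is ±54 mm wide, so a bar-parallel motor can't go down there. Turned 45° in its bay (shaft outward), the jaws clear the bar end: motor middle at tray (54, 52), jaw yaw -25°. I'll raise and turn.

```bash
python3 - <<'E'
from h import *
plan([.5052,-.3135,.10],-25.15,7)
E
```

```text
now [ 0.5086 -0.3215  0.0502] jaw -70.2 tilt 0.1 q [-0.61  0.3   1.92 -0.    0.92  0.62] w 0.383 t 7.43 F [-0.2  0.1 -2. ]
drot/row [-6.44 -0.01  0.  ] total [-4.507e+01 -1.000e-01  3.000e-02] dist/row cm 0.7224829962474896
[-0.71, -0.01, -0.13]
[-0.71, 0.01, -0.13]
[-0.71, 0.02, -0.12]
[-0.71, 0.03, -0.12]
[-0.71, 0.05, -0.12]
[-0.71, 0.06, -0.11]
[-0.71, 0.07, -0.1]
```

View pics/t1.png

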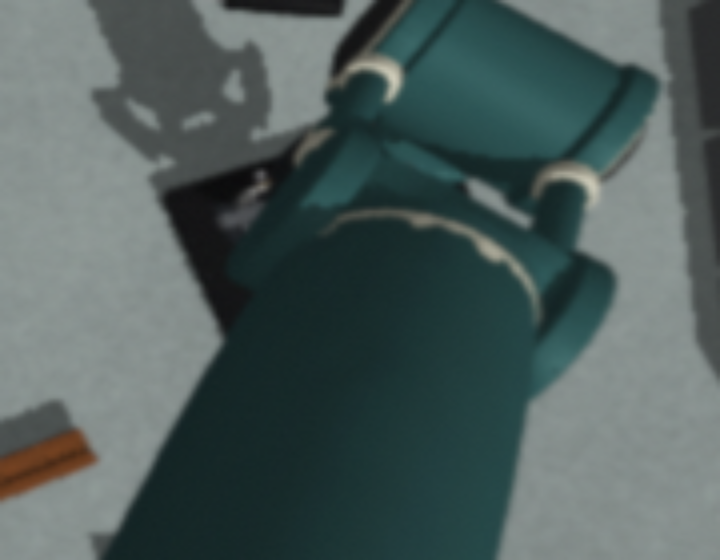

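The arm hides the tray in this view, with only its left edge showing at (200,230), so I'll rely on the wrist camera.

carry_out --offset '[[-1.0,0,0],[-1.5,0,0],[-1.5,0,-0.3],[-1.0,0,-0.3],[0,0.1,-0.2]]' --delta_rot '[[0,0,0],[-4,0,0],[-6,0,0],[-7,0,0],[-7,0,0]]'

```text
time: 7.85
tool_pos: [0.5076, -0.3154, 0.1041]
tcp_rot: [0.625, 1.475, -0.626]
wrist_force: [0.5, -1.0, -1.8]
width: 0.384
```

carry_out --offset '[[0,0.1,0],[0,0,0],[0,0,0],[0,0,0],[0,0,0]]' --delta_rot '[[-7,0,0],[-7,0,0],[-5,0,0],[-2,0,0],[0,0,0]]'

```text
time: 8.27
tool_pos: [0.5067, -0.3136, 0.1012]
tcp_rot: [0.345, 1.544, -0.344]
wrist_force: [0.4, -0.6, -2.0]
width: 0.388
```

carry_out --offset '[[0,0,0],[0,0,0],[0,0,0],[0,0,0],[0,0,0]]' --delta_rot '[[0,0,0],[0,0,0],[0,0,0],[0,0,0],[0,0,0]]'

```text
time: 8.68
tool_pos: [0.5069, -0.3137, 0.1013]
tcp_rot: [0.346, 1.543, -0.346]
wrist_force: [-0.2, 0.3, -2.2]
width: 0.388
```

```bash
python3 - <<'E'
from h import *
g=grab('wrist'); P=cloud(*g[1:]); np.savez('w4.npz',p=g[0],P=P); cv2.imwrite('pics/w4.png',g[0][...,::-1])
Z=P[...,2]
n=np.hypot(P[...,0]-.468,P[...,1]+.388)<.17
q=P[n&(Z>.014)&(Z<.075)]; print('tray',cv2.minAreaRect((q[:,:2]*1000).astype(np.float32)),len(q))
plan([.5052,-.3135,.007],-25.15,1)
s=read_state();T=Ro.from_rotvec(s['tcp_rot']).inv().apply((P-s['tool_pos']).reshape(-1,3))*1000
k=(abs(T[:,2])<17)&(T[:,0]>-33)&(T[:,0]<0); q=T[k]; print('shaft tip tool y',np.percentile(q[:,1],99.7),q[:,1].max(),'gearbox z',np.percentile(q[:,2],[1,99]))
E
```

```text
tray ((468.4374084472656, -387.7638854980469), (226.7114715576172, 205.3322296142578), 19.721778869628906) 7565
now [ 0.5069 -0.3137  0.1013] jaw -25.2 tilt 0.0 q [-0.6   0.23  1.9  -0.    1.01 -0.16] w 0.385 t 8.73 F [-0.3  0.4 -2.3]
drot/row [-0.09 -0.    0.  ] total [-0.09 -0.    0.  ] dist/row cm 9.429242122147315
[9.43, -0.05, -0.16]
shaft tip tool y 37.050569122025905 37.46456580616176 gearbox z [-16.04225693  16.69974869]
```

View pics/w4.png

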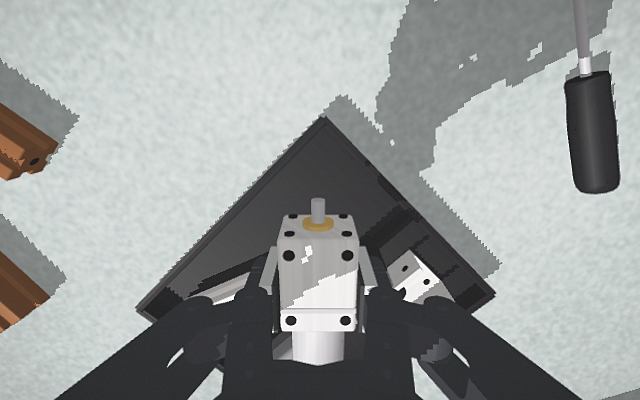

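The tray is unmoved. The motor at (318,270) lies diagonally over the free corner, pointing at the far tray corner (325,118), and its shaft tip is 37 mm ahead of the TCP, as expected. Lowering.

carry_out --offset '[[1.0,0,-0.1],[1.8,0,0],[1.8,0,0],[1.4,0,0],[0.8,0,0]]' --delta_rot '[[0,0,0],[0,0,0],[0,0,0],[0,0,0],[0,0,0]]'

```text
time: 9.15
tool_pos: [0.5043, -0.3122, 0.0305]
tcp_rot: [0.347, 1.547, -0.344]
wrist_force: [0.5, -0.1, -2.7]
width: 0.386
```

carry_out --offset '[[0.6,0,0],[0.5,0,0],[0.4,0,0],[0.2,0,0],[0,0,0]]' --delta_rot '[[0,0,0],[0,0,0],[0,0,0],[0,0,0],[0,0,0]]'

```text
time: 9.57
tool_pos: [0.5061, -0.3134, 0.0163]
tcp_rot: [0.345, 1.543, -0.345]
wrist_force: [-0.4, 0.7, -2.1]
width: 0.384
```

Clear at the depth where it hit before. The last 9 mm goes slowly.

carry_out --offset '[[0.3,0,0],[0.3,0,0],[0.2,0,0],[0.1,0,0],[0,0,0]]' --delta_rot '[[0,0,0],[0,0,0],[0,0,0],[0,0,0],[0,0,0]]'

```text
time: 9.98
tool_pos: [0.5058, -0.3131, 0.007]
tcp_rot: [0.345, 1.544, -0.345]
wrist_force: [0.1, 0.3, -1.9]
width: 0.389
```

carry_out --offset '[[0.1,0,0],[0,0,0],[0,0,0],[0,0,0],[0,0,0]]' --delta_rot '[[0,0,0],[0,0,0],[0,0,0],[0,0,0],[0,0,0]]'

```text
time: 10.4
tool_pos: [0.5061, -0.3133, 0.0064]
tcp_rot: [0.345, 1.543, -0.345]
wrist_force: [-0.6, 0.2, -2.3]
width: 0.384
```

carry_out --offset '[[0,0,0],[0,0,0],[0,0,0],[0,0,0],[0,0,0]]' --delta_rot '[[0,0,0],[0,0,0],[0,0,0],[0,0,0],[0,0,0]]' --fingers 0.0

```text
time: 10.82
tool_pos: [0.5062, -0.3134, 0.0066]
tcp_rot: [0.345, 1.543, -0.345]
wrist_force: [-0.3, -0.2, -0.5]
width: 0.5
```

carry_out --offset '[[-0.6,0,0],[-1.5,0,0],[-2.5,0,0],[-3.0,0,0],[-3.0,0,0]]' --delta_rot '[[0,0,0],[0,0,0],[0,0,0],[0,0,0],[0,0,0]]'

```text
time: 11.23
tool_pos: [0.5054, -0.3129, 0.1131]
tcp_rot: [0.346, 1.545, -0.345]
wrist_force: [-0.2, -0.8, 0.2]
width: 0.5
```

```bash
python3 - <<'E'
from h import *
c=np.array([.4685,-.388]);a=np.radians(19.8);t=c+.011*np.array([np.cos(a),np.sin(a)]);print(t)
plan([*t,.15],-70.2,10)
E
```

```text
[ 0.47884969 -0.38427388]
now [ 0.5054 -0.3129  0.1131] jaw -25.2 tilt 0.09 q [-0.6   0.21  1.89 -0.    1.03 -0.16] w 0.5 t 11.23 F [-0.2 -0.8  0.2]
drot/row [ 4.5  -0.01  0.  ] total [ 4.498e+01 -9.000e-02  3.000e-02] dist/row cm 0.846326582263798
[-0.37, -0.76, 0.06]
[-0.37, -0.75, 0.12]
[-0.37, -0.74, 0.18]
[-0.37, -0.72, 0.24]
[-0.37, -0.7, 0.3]
[-0.37, -0.68, 0.35]
[-0.37, -0.65, 0.4]
[-0.37, -0.61, 0.45]
[-0.37, -0.58, 0.5]
[-0.37, -0.54, 0.54]
```

carry_out --offset '[[-0.9,-0.7,0.1],[-0.8,-0.8,0.1],[-0.8,-0.8,0.2],[-0.7,-0.7,0.2],[-0.5,-0.7,0.3]]' --delta_rot '[[4.5,0,0],[4.5,0,0],[4.5,0,0],[4.5,0,0],[4.5,0,0]]'

```text
time: 11.65
tool_pos: [0.4927, -0.3496, 0.1509]
tcp_rot: [0.653, 1.469, -0.654]
wrist_force: [-0.3, -0.3, -0.1]
width: 0.498
```

carry_out --offset '[[0,-0.7,0.4],[0,-0.7,0.4],[0,-0.6,0.5],[0,-0.6,0.5],[0,-0.5,0.5]]' --delta_rot '[[4.5,0,0],[4.5,0,0],[4.5,0,0],[4.5,0,0],[4.5,0,0]]'

```text
time: 12.07
tool_pos: [0.4792, -0.386, 0.1499]
tcp_rot: [0.954, 1.351, -0.954]
wrist_force: [-0.7, 0.7, 1.0]
width: 0.498
```

carry_out --offset '[[0,0,0],[0,0,0],[0,0,0],[0,0,0],[0,0,0]]' --delta_rot '[[0,0,0],[0,0,0],[0,0,0],[0,0,0],[0,0,0]]'

```text
time: 12.48
tool_pos: [0.4795, -0.3851, 0.1493]
tcp_rot: [0.95, 1.354, -0.95]
wrist_force: [-0.2, 0.4, -0.1]
width: 0.496
```

```bash
python3 - <<'E'
from h import *
g=grab('wrist'); P=cloud(*g[1:]); np.savez('w5.npz',p=g[0],P=P); cv2.imwrite('pics/w5.png',g[0][...,::-1])
Z=P[...,2]
n=np.hypot(P[...,0]-.468,P[...,1]+.388)<.17
q=P[n&(Z>.014)&(Z<.075)]; print('tray',cv2.minAreaRect((q[:,:2]*1000).astype(np.float32)),len(q))
n=np.hypot(P[...,0]-.468,P[...,1]+.388)<.09
q=P[n&(Z>.06)&(Z<.075)]; print('bar',cv2.minAreaRect((q[:,:2]*1000).astype(np.float32)),len(q),np.median(q[:,2]))
a=np.radians(19.8);ex=np.array([np.cos(a),np.sin(a)]);ey=np.array([-ex[1],ex[0]]);d=P[...,:2]-[.4685,-.388];X=d@ex;Y=d@ey
k=(Y>.006)&(Y<.095)&(X>0.01)&(X<.105)&(Z>.024)&(Z<.05);q=np.stack([X[k],Y[k]],1)*1000
print('motor in tray',cv2.minAreaRect(q.astype(np.float32)),len(q),'ztop',np.percentile(Z[k],[50,95]))
plan([.479,-.3843,.042],-70.2,1)
E
```

```text
tray ((469.03515625, -387.6075134277344), (224.817626953125, 206.03025817871094), 19.8934268951416) 18031
bar ((469.21112060546875, -387.2147521972656), (138.93125915527344, 14.042512893676758), 19.774850845336914) 3023 0.06828691635446515
motor in tray ((52.70118713378906, 48.99718475341797), (77.82962036132812, 34.54310607910156), 44.31484603881836) 3513 ztop [0.0340382  0.03559333]
now [ 0.4795 -0.3852  0.1493] jaw -70.2 tilt 0.0 q [-0.72  0.21  1.82  0.    1.11  0.51] w 0.502 t 12.53 F [-0.3 -0.2  0.6]
drot/row [ 0.04 -0.   -0.  ] total [ 0.04 -0.   -0.  ] dist/row cm 10.733855299678572
[10.73, -0.02, -0.1]
```

View pics/w5.png

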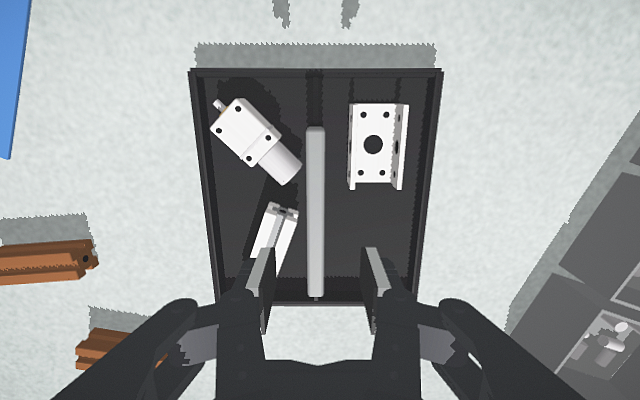

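The motor lies flat in its bay at (255,140) (tray (53,49), top at 34 mm). The rail is at (275,235) and the bracket at (378,145), and the bar at (315,210) is centred between the fingers. I'll grip the bar about 11 mm ahead of its middle, over the loaded centre of mass.

carry_out --offset '[[1.5,0,-0.1],[2.5,0,0],[2.5,0,0],[2.0,0,0],[1.0,0,0]]' --delta_rot '[[0,0,0],[0,0,0],[0,0,0],[0,0,0],[0,0,0]]'

```text
time: 12.95
tool_pos: [0.4774, -0.3829, 0.0512]
tcp_rot: [0.952, 1.358, -0.951]
wrist_force: [-1.1, 0.6, -0.4]
width: 0.502
```

carry_out --offset '[[0.8,0,0],[0.4,0,0],[0,0,0],[0,0,0],[0,0,0]]' --delta_rot '[[0,0,0],[0,0,0],[0,0,0],[0,0,0],[0,0,0]]'

```text
time: 13.37
tool_pos: [0.4799, -0.3854, 0.0438]
tcp_rot: [0.951, 1.35, -0.951]
wrist_force: [0.5, -0.5, 0.6]
width: 0.501
```

carry_out --offset '[[0,0,0],[0,0,0],[0,0,0],[0,0,0],[0,0,0]]' --delta_rot '[[0,0,0],[0,0,0],[0,0,0],[0,0,0],[0,0,0]]' --fingers -1 --newtons 100

```text
time: 13.78
tool_pos: [0.4794, -0.3846, 0.0435]
tcp_rot: [0.952, 1.352, -0.951]
wrist_force: [-0.7, 2.9, 5.5]
width: 0.14
```

carry_out --offset '[[0,0,0],[0,0,0],[0,0,0],[0,0,0],[0,0,0]]' --delta_rot '[[0,0,0],[0,0,0],[0,0,0],[0,0,0],[0,0,0]]'

```text
time: 14.2
tool_pos: [0.4794, -0.3845, 0.0435]
tcp_rot: [0.952, 1.352, -0.951]
wrist_force: [-1.2, 2.3, 5.2]
width: 0.141
```

carry_out --offset '[[-0.2,0,0],[-0.4,0,0],[-0.4,0,0],[-0.2,0,0],[0,0,0]]' --delta_rot '[[0,0,0],[0,0,0],[0,0,0],[0,0,0],[0,0,0]]' --newtons 115

```text
time: 14.62
tool_pos: [0.4789, -0.3847, 0.0543]
tcp_rot: [0.951, 1.353, -0.951]
wrist_force: [0.2, 0.9, -7.0]
width: 0.14
```

```bash
cat >> h.py <<'E'
def trayfit(P,z0,c,r=.17):
    Z=P[...,2]; near=np.hypot(P[...,0]-c[0],P[...,1]-c[1])
    q=P[(near<.1)&(Z>z0+.06)&(Z<z0+.075)]; print('bar',cv2.minAreaRect((q[:,:2]*1000).astype(np.float32)),len(q),np.median(q[:,2]))
    A=np.c_[q[:,:2]-q[:,:2].mean(0),np.ones(len(q))]; print('bar slope',np.linalg.lstsq(A,q[:,2],rcond=None)[0].round(3))
    q=P[(near<r)&(Z>z0+.018)&(Z<z0+.026)]; q=q[np.isfinite(q[:,0])]
    A=np.c_[q[:,:2]-np.array(c),np.ones(len(q))]; print('rim slope',np.linalg.lstsq(A,q[:,2],rcond=None)[0].round(3),len(q))
    print('rim rect',cv2.minAreaRect((q[:,:2]*1000).astype(np.float32)))
E
python3 - <<'E'
from h import *
print(read_state()['torque'])
P=np.load('w5.npz')['P']; trayfit(P,0,[.469,-.387])
g=grab('wrist'); P=cloud(*g[1:]); trayfit(P,.012,[.469,-.387])
E
```

```text
[-0.07629666 -0.06301377  0.0070715 ]
bar ((469.21112060546875, -387.2147521972656), (138.93125915527344, 14.042512893676758), 19.774850845336914) 3023 0.06828691635446515
bar slope [-0.001  0.006  0.068]
rim slope [0.003 0.    0.022] 7923
rim rect ((469.03515625, -387.6075134277344), (224.817626953125, 206.03025817871094), 19.8934268951416)
bar ((487.12945556640625, -382.7586669921875), (100.03292846679688, 37.88602066040039), 5.478142738342285) 7569 0.07900826647949537
bar slope [-0.006  0.002  0.079]
rim slope [ 0.001 -0.003  0.033] 18181
rim rect ((470.55096435546875, -388.39617919921875), (222.2548828125, 206.9379119873047), 19.822309494018555)
```

The tray is level and held (7 N load, rim slope under 0.3%). Lifting clear.

carry_out --offset '[[-0.4,0,0],[-0.8,0,0],[-1.2,0,0],[-1.6,0,0],[-1.8,0,0]]' --delta_rot '[[0,0,0],[0,0,0],[0,0,0],[0,0,0],[0,0,0]]'

```text
time: 15.08
tool_pos: [0.4787, -0.3844, 0.1132]
tcp_rot: [0.951, 1.354, -0.951]
wrist_force: [0.5, -1.3, -7.5]
width: 0.142
```

carry_out --offset '[[-1.8,0,0],[-1.4,0,0],[-1.0,0,0],[-0.6,0,0],[-0.4,0,0]]' --delta_rot '[[0,0,0],[0,0,0],[0,0,0],[0,0,0],[0,0,0]]'

```text
time: 15.5
tool_pos: [0.4793, -0.3849, 0.1656]
tcp_rot: [0.951, 1.351, -0.951]
wrist_force: [0.7, -0.1, -8.3]
width: 0.136
```

carry_out --offset '[[0,0,0],[0,0,0],[0,0,0],[0,0,0],[0,0,0]]' --delta_rot '[[0,0,0],[0,0,0],[0,0,0],[0,0,0],[0,0,0]]'

```text
time: 15.92
tool_pos: [0.4786, -0.3842, 0.1632]
tcp_rot: [0.952, 1.355, -0.951]
wrist_force: [1.7, -0.3, -7.9]
width: 0.14
```

```bash
python3 - <<'E'
from h import *
g=grab('wrist'); P=cloud(*g[1:]); trayfit(P,.122,[.469,-.387])
plan([.5068,.4004,.165],-90.3,1)
s=read_state(); d=np.array([.5068,.4004,.165])-s['tool_pos']; R0=Ro.from_rotvec(s['tcp_rot'])
w=np.array([.4,.8,1.2,1.6,2.0]+[2.4]*30+[2.,1.6,1.2,.8,.4]); w/=w.sum(); turn=20.1
c=np.concatenate([[0],np.cumsum(w)[:-1]])
for i in range(40):
    R=R0*Ro.from_rotvec([np.radians(turn*c[i]),0,0]); o=R.inv().apply(d*w[i])*100
    print([round(float(x),2) for x in o],round(turn*w[i],2),end='\n' if i%5==4 else ' ')
E
```

```text
bar ((486.3089904785156, -381.5348205566406), (100.45250701904297, 38.08050537109375), 34.1287956237793) 7579 0.18794305064030203
bar slope [-0.005 -0.003  0.188]
rim slope [-0.002 -0.003  0.142] 17555
rim rect ((469.89532470703125, -387.9936828613281), (222.77537536621094, 207.018798828125), 19.8193302154541)
now [ 0.4787 -0.3844  0.1634] jaw -70.2 tilt 0.08 q [-0.72  0.2   1.81 -0.    1.13  0.51] w 0.138 t 15.97 F [-0.   0.2 -7.4]
drot/row [20.07 -0.06  0.05] total [20.07 -0.06  0.05] dist/row cm 78.52621030463072
[-0.09, 29.19, -72.9]
[-0.0, 0.14, -0.35] 0.1 [-0.0, 0.28, -0.69] 0.19 [-0.0, 0.41, -1.04] 0.29 [-0.0, 0.54, -1.39] 0.38 [-0.0, 0.67, -1.75] 0.48
[-0.0, 0.78, -2.1] 0.57 [-0.0, 0.76, -2.11] 0.57 [-0.0, 0.74, -2.12] 0.57 [-0.0, 0.72, -2.13] 0.57 [-0.0, 0.7, -2.13] 0.57
[-0.0, 0.68, -2.14] 0.57 [-0.0, 0.65, -2.15] 0.57 [-0.0, 0.63, -2.15] 0.57 [-0.0, 0.61, -2.16] 0.57 [-0.0, 0.59, -2.16] 0.57
[-0.0, 0.57, -2.17] 0.57 [-0.0, 0.55, -2.18] 0.57 [-0.0, 0.52, -2.18] 0.57 [-0.0, 0.5, -2.19] 0.57 [-0.0, 0.48, -2.19] 0.57
[-0.0, 0.46, -2.2] 0.57 [-0.0, 0.44, -2.2] 0.57 [-0.0, 0.41, -2.21] 0.57 [-0.0, 0.39, -2.21] 0.57 [-0.0, 0.37, -2.21] 0.57
[-0.0, 0.35, -2.22] 0.57 [-0.0, 0.32, -2.22] 0.57 [-0.0, 0.3, -2.22] 0.57 [-0.0, 0.28, -2.23] 0.57 [-0.0, 0.26, -2.23] 0.57
[-0.0, 0.24, -2.23] 0.57 [-0.0, 0.21, -2.23] 0.57 [-0.0, 0.19, -2.24] 0.57 [-0.0, 0.17, -2.24] 0.57 [-0.0, 0.15, -2.24] 0.57
[-0.0, 0.1, -1.87] 0.48 [-0.0, 0.07, -1.49] 0.38 [-0.0, 0.04, -1.12] 0.29 [-0.0, 0.03, -0.75] 0.19 [-0.0, 0.01, -0.37] 0.1
```

carry_out --offset '[[0,0.14,-0.35],[0,0.28,-0.69],[0,0.41,-1.04],[0,0.54,-1.39],[0,0.67,-1.75]]' --delta_rot '[[0.1,0,0],[0.2,0,0],[0.3,0,0],[0.4,0,0],[0.5,0,0]]'

```text
time: 16.38
tool_pos: [0.481, -0.3277, 0.1643]
tcp_rot: [0.972, 1.343, -0.972]
wrist_force: [0.3, -0.7, -7.7]
width: 0.137
```

carry_out --offset '[[0,0.78,-2.1],[0,0.76,-2.11],[0,0.74,-2.12],[0,0.72,-2.13],[0,0.7,-2.13]]' --delta_rot '[[0.57,0,0],[0.57,0,0],[0.57,0,0],[0.57,0,0],[0.57,0,0]]'

```text
time: 16.8
tool_pos: [0.4848, -0.2143, 0.1644]
tcp_rot: [1.009, 1.325, -1.009]
wrist_force: [0.6, 0.2, -6.8]
width: 0.134
```

carry_out --offset '[[0,0.68,-2.14],[0,0.65,-2.15],[0,0.63,-2.15],[0,0.61,-2.16],[0,0.59,-2.16]]' --delta_rot '[[0.57,0,0],[0.57,0,0],[0.57,0,0],[0.57,0,0],[0.57,0,0]]'

```text
time: 17.22
tool_pos: [0.4887, -0.1023, 0.1645]
tcp_rot: [1.047, 1.305, -1.046]
wrist_force: [-0.2, 0.3, -8.3]
width: 0.141
```

carry_out --offset '[[0,0.57,-2.17],[0,0.55,-2.18],[0,0.52,-2.18],[0,0.5,-2.19],[0,0.48,-2.19]]' --delta_rot '[[0.57,0,0],[0.57,0,0],[0.57,0,0],[0.57,0,0],[0.57,0,0]]'

```text
time: 17.63
tool_pos: [0.4925, 0.0097, 0.1645]
tcp_rot: [1.084, 1.285, -1.083]
wrist_force: [0.7, -0.4, -7.9]
width: 0.136
```

carry_out --offset '[[0,0.46,-2.2],[0,0.44,-2.2],[0,0.41,-2.21],[0,0.39,-2.21],[0,0.37,-2.21]]' --delta_rot '[[0.57,0,0],[0.57,0,0],[0.57,0,0],[0.57,0,0],[0.57,0,0]]'

```text
time: 18.05
tool_pos: [0.4962, 0.1217, 0.1645]
tcp_rot: [1.121, 1.264, -1.121]
wrist_force: [-0.7, -0.3, -7.9]
width: 0.141
```

carry_out --offset '[[0,0.35,-2.22],[0,0.32,-2.22],[0,0.3,-2.22],[0,0.28,-2.23],[0,0.26,-2.23]]' --delta_rot '[[0.57,0,0],[0.57,0,0],[0.57,0,0],[0.57,0,0],[0.57,0,0]]'

```text
time: 18.47
tool_pos: [0.4999, 0.2337, 0.1644]
tcp_rot: [1.157, 1.242, -1.158]
wrist_force: [-0.0, 0.0, -7.7]
width: 0.136
```

carry_out --offset '[[0,0.24,-2.23],[0,0.21,-2.23],[0,0.19,-2.24],[0,0.17,-2.24],[0,0.15,-2.24]]' --delta_rot '[[0.57,0,0],[0.57,0,0],[0.57,0,0],[0.57,0,0],[0.57,0,0]]'

```text
time: 18.88
tool_pos: [0.5037, 0.3457, 0.1643]
tcp_rot: [1.194, 1.219, -1.195]
wrist_force: [0.3, -0.0, -7.9]
width: 0.142
```

carry_out --offset '[[0,0.1,-1.87],[0,0.07,-1.49],[0,0.04,-1.12],[0,0.03,-0.75],[0,0.01,-0.37]]' --delta_rot '[[0.5,0,0],[0.4,0,0],[0.3,0,0],[0.2,0,0],[0.1,0,0]]'

```text
time: 19.3
tool_pos: [0.5064, 0.4013, 0.1642]
tcp_rot: [1.213, 1.207, -1.213]
wrist_force: [0.3, 0.3, -7.8]
width: 0.137
```

carry_out --offset '[[0,0,0],[0,0,0],[0,0,0],[0,0,0],[0,0,0]]' --delta_rot '[[0,0,0],[0,0,0],[0,0,0],[0,0,0],[0,0,0]]'

```text
time: 19.72
tool_pos: [0.5073, 0.3995, 0.1643]
tcp_rot: [1.214, 1.206, -1.214]
wrist_force: [0.3, 0.2, -7.2]
width: 0.137
```

```bash
python3 - <<'E'
from h import *
plan([.5068,.4004,.1045],-90.3,1)
g=grab('wrist'); P=cloud(*g[1:]); trayfit(P,.122,[.497,.400])
cv2.imwrite('pics/w6.png',g[0][...,::-1]); np.savez('w6.npz',P=P)
Z=P[...,2]; q=P[(abs(Z-.06)<.005)]; print('pan visible',len(q), np.median(q[:,2]) if len(q) else 0, q.min(0) if len(q) else 0,q.max(0) if len(q) else 0)
E
```

```text
now [0.5073 0.3995 0.1643] jaw -90.4 tilt 0.01 q [ 0.63  0.26  1.74 -0.    1.15  2.21] w 0.137 t 19.72 F [ 0.3  0.2 -7.2]
drot/row [-0.08  0.01  0.01] total [-0.08  0.01  0.01] dist/row cm 5.980556893752715
[5.98, -0.05, -0.09]
bar ((515.7588500976562, 398.5111999511719), (37.94893264770508, 100.49974822998047), 75.32198333740234) 7582 0.18898489440962546
bar slope [-0.005 -0.001  0.189]
rim slope [ 0.001 -0.003  0.143] 18221
rim rect ((498.09588623046875, 398.63079833984375), (206.8812713623047, 223.00753784179688), 89.71731567382812)
pan visible 9426 0.060639648537741606 [0.61938169 0.2659314  0.05677705] [0.63781872 0.53570895 0.06362813]
```

View pics/w6.png

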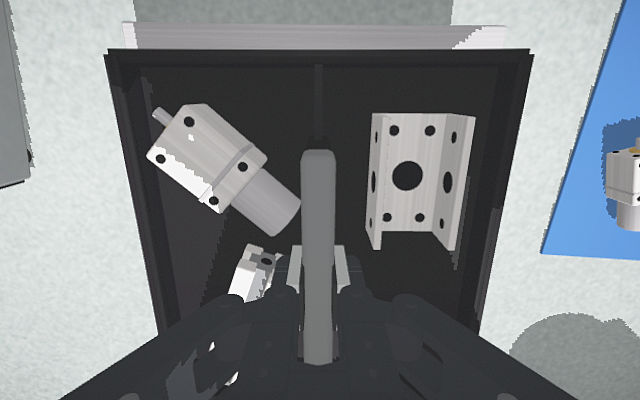

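The tray is level over the pan with all three parts lying loose. The pan spans y 0.266–0.536 (middle 0.401), and the tray is within 2–3 mm of its middle and square to 0.3°. Lowering gently.

carry_out --offset '[[0.5,0,-0.1],[0.9,0,0],[1.0,0,0],[1.0,0,0],[0.8,0,0]]' --delta_rot '[[0,0,0],[0,0,0],[0,0,0],[0,0,0],[0,0,0]]'

```text
time: 20.18
tool_pos: [0.5062, 0.4005, 0.1198]
tcp_rot: [1.211, 1.207, -1.216]
wrist_force: [-0.1, 0.2, -7.0]
width: 0.136
```

carry_out --offset '[[0.5,0,0],[0.4,0,0],[0.3,0,0],[0.2,0,0],[0.1,0,0]]' --delta_rot '[[0,0,0],[0,0,0],[0,0,0],[0,0,0],[0,0,0]]'

```text
time: 20.6
tool_pos: [0.5073, 0.4014, 0.1073]
tcp_rot: [1.214, 1.206, -1.213]
wrist_force: [-0.5, -0.4, -8.9]
width: 0.138
```

carry_out --offset '[[0.1,0,0],[0.1,0,0],[0,0,0],[0,0,0],[0,0,0]]' --delta_rot '[[0,0,0],[0,0,0],[0,0,0],[0,0,0],[0,0,0]]'

```text
time: 21.02
tool_pos: [0.5073, 0.4013, 0.1056]
tcp_rot: [1.214, 1.206, -1.213]
wrist_force: [0.2, 0.4, -7.7]
width: 0.138
```

carry_out --offset '[[0.1,0,0],[0.05,0,0],[0,0,0],[0,0,0],[0,0,0]]' --delta_rot '[[0,0,0],[0,0,0],[0,0,0],[0,0,0],[0,0,0]]'

```text
time: 21.43
tool_pos: [0.5072, 0.4012, 0.1038]
tcp_rot: [1.214, 1.206, -1.213]
wrist_force: [1.8, 0.7, -8.1]
width: 0.136
```

carry_out --offset '[[0.05,0,0],[0.05,0,0],[0,0,0],[0,0,0],[0,0,0]]' --delta_rot '[[0,0,0],[0,0,0],[0,0,0],[0,0,0],[0,0,0]]'

```text
time: 21.85
tool_pos: [0.5076, 0.4014, 0.1036]
tcp_rot: [1.214, 1.206, -1.212]
wrist_force: [-0.2, -1.6, -1.2]
width: 0.139
```

The pan now carries the weight (force went from -8 to -1 N). Releasing and rising straight up.

carry_out --offset '[[0,0,0],[0,0,0],[0,0,0],[0,0,0],[0,0,0]]' --delta_rot '[[0,0,0],[0,0,0],[0,0,0],[0,0,0],[0,0,0]]' --fingers 0.0

```text
time: 22.27
tool_pos: [0.5076, 0.4016, 0.1033]
tcp_rot: [1.214, 1.206, -1.212]
wrist_force: [-0.4, -0.3, 0.4]
width: 0.505
```

carry_out --offset '[[-0.5,0,0],[-1.5,0,0],[-2.5,0,0],[-3.0,0,0],[-3.0,0,0]]' --delta_rot '[[0,0,0],[0,0,0],[0,0,0],[0,0,0],[0,0,0]]'

```text
time: 22.68
tool_pos: [0.5067, 0.4009, 0.2085]
tcp_rot: [1.212, 1.207, -1.215]
wrist_force: [1.4, 0.0, 0.0]
width: 0.501
```

carry_out --offset '[[-2,0,0],[-1,0,0],[0,0,0],[0,0,0],[0,0,0]]' --delta_rot '[[0,0,0],[0,0,0],[0,0,0],[0,0,0],[0,0,0]]'

```text
time: 23.1
tool_pos: [0.5062, 0.4005, 0.2356]
tcp_rot: [1.211, 1.207, -1.216]
wrist_force: [0.8, 0.4, 0.1]
width: 0.499
```

```bash
python3 - <<'E'
from h import *
np.set_printoptions(precision=4,suppress=True)
plan([.5068,.4004,.2],-90.3,1)
g=grab('wrist'); P=cloud(*g[1:]); trayfit(P,.06,[.497,.400])
cv2.imwrite('pics/w7.png',g[0][...,::-1])
Z=P[...,2]; q=P[(abs(Z-.0605)<.003)&(abs(P[...,0]-.497)<.16)&(abs(P[...,1]-.4)<.16)]; print('pan',np.percentile(q,[.5,99.5],axis=0))
t=grab('top'); T=cloud(*t[1:]); z=np.load('top0.npz'); A=z['P']
d=abs(t[0].astype(int)-z['p'].astype(int)).max(-1)
for n,b in dict(motorL=(262,295,170,215),bracket=(270,305,122,165),rail=(318,350,125,172),tape=(280,305,95,118),pliers=(312,360,95,118),screwdr=(385,448,120,136)).items():
    s=np.s_[b[2]:b[3],b[0]:b[1]]; print(n,'img diff',np.percentile(d[s],[50,95]), 'dz95',np.nanpercentile(abs(T[s]-A[s])[...,2],95).round(4))
E
```

```text
now [0.5062 0.4005 0.2356] jaw -90.3 tilt 0.19 q [ 0.63  0.21  1.66 -0.    1.27  2.21] w 0.499 t 23.1 F [0.8 0.4 0.1]
drot/row [-0.02  0.11  0.15] total [-0.02  0.11  0.15] dist/row cm 3.5631494445563803
[3.56, 0.07, 0.01]
bar ((497.40203857421875, 400.89874267578125), (14.012372016906738, 138.69436645507812), 89.70222473144531) 2523 0.12830410665647884
bar slope [0.002 0.    0.128]
rim slope [ 0.002 -0.001  0.082] 6830
rim rect ((496.896484375, 400.4163818359375), (206.52027893066406, 226.00253295898438), 89.75926208496094)
pan [[0.3682 0.2678 0.0586]
 [0.6362 0.5366 0.0635]]
motorL img diff [5. 6.] dz95 0.0057
bracket img diff [5. 6.] dz95 0.0057
rail img diff [5. 6.] dz95 0.0055
tape img diff [5. 6.] dz95 0.0054
pliers img diff [4. 6.] dz95 0.0054
screwdr img diff [4. 6.] dz95 0.0058
```

View pics/w7.png

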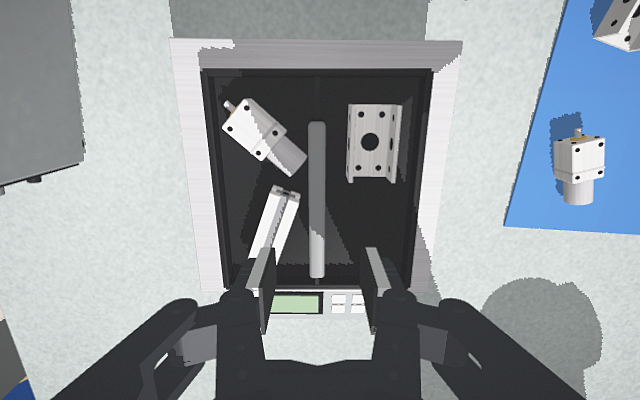

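The tray sits flat and centred on the pan, with the bar at (317,200) pointing at the display (295,303) and the motor, rail and bracket lying in it. The spares and tools show no change from the first picture. Handing in.

```bash
python3 -c "
from workcell import *
print(finish_job())"
```

```text
the job is handed in; nothing more can be done
None
```

The kit tray is on the scale with one bracket, one rail and one gearmotor in it, and the job is handed in; it gave no verdict. The gearmotor was the missing part. I laid the right-hand one from the mat flat in the free corner, then carried the tray level to the pan, set it down slowly and released it.

**Last checks:**
- **Position:** the bar middle is at (0.497, 0.401). The pan middle measures (0.497, 0.400) from above and (0.502, 0.402) from the wrist camera, so the two disagree by about 5 mm; the tolerance is 30 mm.
- **Squareness and level:** the bar is parallel to the pan's edges within 0.3°, and the rim slope is at most 0.2%.
- **Parts:** all three still lie in their bays in the last picture.
- **Spares and tools:** the other spares, tape, pliers and screwdriver look the same as in the first picture.
- **Robot:** the gripper is clear, about 10 cm above the bar, at 23 s of the 56 s allowed.

**What went wrong:** on my first try at lowering the motor parallel to the bar, a finger linkage appears to have touched the bar, and the wrist force read about 44 N in total (37 N of it upward). I backed off, and the tray had not moved. I then set the motor down at 45° in its bay, so it lies diagonally. The 40 N limit is on what the arm or gripper body presses with, and I could not measure that contact separately. The wrist force stayed well under its own 120 N limit.

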